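# Take the counterweight off the bent arm and put it away

### The arm

A 7-joint arm with a two-finger parallel gripper is mounted at the origin on the work surface. World frame = base frame: x ahead of the robot, y to its left, z up, the work surface at z = 0. Lengths are in m, angles in rad, forces in N, time in s.
With the tool pointing down it reaches from about 0.425 to 0.8 m from the base axis. Payload 8.3 kg.
Tool frame: the origin (TCP) lies on the centre line of the jaws, within the pads' length; the fingertips stand 14 mm ahead of it and the grasp point (between the pads) lies 5 mm behind it; z points along the fingers, x is the direction in which the jaws open and shut, and the axes are right-handed (so a half turn about z gives the same grasp; the last joint's range is limited). The gripper opens to 85 mm and grips with 20 to 120 N. Pads are 22 mm wide; open, the fingers measure 114 mm over their backs; the gripper's body (76 mm by 85 mm) begins 54 mm behind the grasp point. The pads swing forward as they close: fully open they stand 13 mm farther back than shut.
Start: joints at [-1.399, 0.383, 0.016, 1.37, -0.006, 1.388, -0.046], TCP at [0.145, 0.608, 0.245] pointing down, gripper open.
Joint ranges: [-2.95, 2.95], [-0.25, 2.06], [-1.52, 1.56], [0.18, 2.33], [-1.44, 4.58], [0.02, 2.06], [-3.01, 3.01]. Speed limits (rad/s): [2.39, 2.39, 3.01, 3.01, 3.14, 3.14, 3.14].

### API

Orientations are given as a unit quaternion [w, x, y, z].
In Python, from workcell import state, capture, camera_info, close_job gives the robot as it stands. The module is installed in compiled form; this text tells all that it offers.
- The arm moves only by the tool play_rows, never from a script. Its argument "steps" is a list of rows, each an object with "translation": the shift along the tool's x, y, z normalised to -1 to 1, where 1 is 200 mm, a list of three; "roll": the turn about the tool's z normalised to -1 to 1, where 1 is 90 degrees; "hand": the opening, from -1 (shut) to 1 (fully open). A call has 1 to 5 rows; each row is the pose to reach, as a shift and turn from the pose commanded when the call began, along the tool's axes at that moment; what a row does not reach only later rows make up. A row lasts 1/12 s, in which the tool goes at most 41.7 mm and 7.16 degrees, less where a joint would pass 70% of its speed; a pose out of reach is approached as far as the arm can. A call with a number of a shift or a turn outside -1 to 1 is refused whole. A call with a gripper value outside its range is refused whole. The fingers move at their own pace and stop on an object; "force" is the grip in N (left out, the last holds). Time passes only in rows, so rows that repeat a pose let the fingers close. It gives the time, the measured TCP pose, the force and the opening at its end, in the units of the state.
- state(): the state, without advancing time (a new reading comes with each control period).
- capture(name): name is "side" or "top"; returns the picture (400x640x3 uint8, red, green, blue); there is no depth.
- camera_info(name): a dict with "vfov" (degrees; the focal length in pixels is half the picture's height over the tangent of half this angle, whatever the lens; pixels are square), "cx", "cy" (the principal point, pixels), "dist" ([k1, k2, p1, p2, k3] as OpenCV has them; the pictures are not rectified), "rvec" (rotation vector, rad) and "tvec" (3), from world to camera coordinates, as OpenCV has them. Camera axes: x right, y down, z forward; pixel columns grow to the right and rows downward; lengths in m; the calibration is good to about 2 mm. A picture is of the moment at which its call begins. camera_info takes no time and is no camera call.
- close_job(): hands the job in, once; it reports no verdict.
The state is a dict: "t": time; "joints": joint angles; "qvel": joint speeds; "effort": joint torques, N m; "ee_pos": TCP position; "ee_rot": TCP orientation; "force": force on the tool from outside, world axes, zero at the start; "wrist_torque": the same for the moment, N m; "opening": opening from 0.0 (shut) to 1.0 (fully open).
Only numpy, scipy, OpenCV 4.12 (cv2) and the standard library are available. Lean on these libraries where they do the work, as an engineer would, in place of code of your own. Each camera call takes 0.05 s, during which the arm holds its last target.

### The job

The low stand no longer needs its counterweight: slide the drilled steel weight along the bent arm, round the bend and off the free end without forcing it, then set it down gently in its own saddle block, the one whose gap is just long enough for it, lying fully home in the V between the two end stops, and let go. Leave the short weight and the glassware where they are.

Things in the scene. Friction and masses are not known exactly. Their poses are not given: they have to be found in the camera images.
- weight_center (a point): Centre of the drilled counterweight: steel cylinder 40 mm in diameter, 34 mm long (about 0.27 kg), with an 18 mm bore along its axis. It hangs on the straight inner leg of the stand's arm, its bore resting on the rod (its centre 4 mm below the rod's axis); it slides and turns freely. Its x axis is the bore's axis (either way round).
- stand: Low fixed stand. Origin on the bench under its post, z up. Grey base 160 x 110 x 14 mm (x -105 to +55), post 18 mm thick, 134 mm high, clamp block 28 x 30 x 26 mm at its top. A steel rod 10 mm in diameter runs level, axis 120 mm above the bench: 75 mm straight along the stand's -x (inner leg), a level bend, then the straight outer leg.
- bend_start (a point): Point on the rod's axis where the inner leg ends and the bend begins (stand frame x -75, y 0, z 120 mm). The bend is level, turns 60 degrees towards the stand's -y, with a centreline radius of 70 mm (bend centre at stand x -75, y -70 mm).
- outer_leg: Straight outer leg of the rod, fixed to the stand, 80 mm long. Origin on the rod's axis where the bend ends (stand frame x -135.6, y -35, z 120 mm); its x axis runs along the leg to the free end (240 degrees from the stand's x, seen from above).
- free_end (a point): Rounded free end of the rod, on its axis, 80 mm along the outer leg (stand frame x -175.6, y -104.3 mm); the weight is clear of the rod when its centre is over 17 mm beyond it.
- saddle: The weight's own saddle block, fixed: white foot 125 x 75 x 12 mm, on it a grey shallow V, 39 mm wide, along the block's x, between two end stops 41 mm apart inside (30 mm wide, top 46 mm above the bench). Card at its +x end with a black bar 34 mm long. Origin on the bench under the V's middle. The weight lies home along x, its centre 50 mm above the origin. Fingers have room beside the V.
- saddle_long: Like the saddle, but for a longer weight: end stops 57 mm apart, card with a 50 mm bar. Empty; not the place for this weight.
- saddle_short: Like the saddle, but for the short weight: end stops 29 mm apart, card with a 22 mm bar. Holds the short weight.
- weight_short_center (a point): Centre of the short steel weight (40 mm diameter, 22 mm long) lying in the short saddle. A bystander.
- amber_bottle: Amber glass reagent bottle, 60 mm diameter, 130 mm high, standing; origin under its middle. A bystander.
- clear_bottle: Clear glass bottle, 52 mm diameter, 110 mm high, standing; origin under its middle. A bystander.
- beaker: Glass beaker, 64 mm across, 75 mm high, standing; origin under its middle. A bystander.
There are look-alikes about, which are no part of the job. What is shaped like the saddle but green, red or yellow is not meant.

How it is judged:
On the way:
1. the weight has been slid round the bend and is on the outer leg, in line with it (x of weight_center in the frame of outer_leg between 0.012 and 0.085 m and y of weight_center in the frame of outer_leg between -0.012 and 0.012 m and z of weight_center in the frame of outer_leg between -0.012 and 0.012 m and angle between the x axis of weight_center and the x axis of outer_leg, either way round below 0.25 rad), for 0.1 s.
At the end, for the whole second after the job is handed in: The weight lies at rest in its own saddle block: its centre within 6 mm along and 4 mm across of the middle of the V, not more than 3 mm above its seated height, its axis within 0.12 rad of the V, released (x of weight_center in the frame of saddle between -0.006 and 0.006 m and y of weight_center in the frame of saddle between -0.004 and 0.004 m and z of weight_center in the frame of saddle between 0.046 and 0.053 m and angle between the x axis of weight_center and the x axis of saddle, either way round below 0.12 rad and linear speed of weight below 0.02 m/s); the robot touches nothing.
It fails at once if the weight is forced against the rod (over 40 N) in the bend or on the outer leg (contact force between weight and stand above 40 N and y of weight_center in the frame of stand below -0.002 m).
It fails at once if the weight is dropped or pressed hard into a saddle (over 45 N) (contact force between weight and saddle above 45 N or contact force between weight and saddle_long above 45 N or contact force between weight and saddle_short above 45 N).
It fails at once if the short weight is moved by more than 15 mm (distance of weight_short_center from where it was at the start of the episode above 0.015 m).
It fails at once if a bottle or the beaker is moved by more than 20 mm (distance of any of amber_bottle, clear_bottle, beaker from where it was at the start of the episode above 0.02 m).
It also fails if it takes over 48 s, if anything falls off the work surface, if the arm or the gripper's body presses on something with over 40 N, if the wrist force passes 120 N, or if a joint passes its speed limit or range.

## Working session

There is one attempt and no reset: what is moved stays moved. The work goes in short steps, Python scripts to look and compute and a tool call to move; the robot and the scene stay as the last step left them, time stands still between calls to the robot, and variables do not carry over. Pictures are saved under pics/ and viewed, and the job is handed in when it is done.

Besides the shell and the picture viewer there is one more tool, called by a JSON object that holds its "op" and its "data", one argument or row to a line. play_rows: Moves the arm, as the interface text tells. Its arguments: {"type":"object","properties":{"steps":{"type":"array"},"force":{"type":"number"}},"required":["steps"]}

```bash
mkdir -p pics; python3 - <<'E'
from workcell import *
import cv2
print(state())
for n in("side","top"):
    print(n,camera_info(n)); cv2.imwrite(f"pics/{n}0.png",capture(n)[:,:,::-1])
E
```

```text
{'t': 0.0, 'joints': array([-1.39891711,  0.38425896,  0.01634903,  1.37118481, -0.00627156,
        1.38821416, -0.04648194]), 'qvel': array([-0.00061292, -0.0008314 ,  0.00015814, -0.00083669,  0.00038982,
       -0.00075837,  0.00023664]), 'effort': array([-1.84797746e-04, -6.27596283e+01,  8.43631402e-01, -3.71823227e+01,
        1.63607032e-02,  1.41464331e-02,  7.13567215e-05]), 'ee_pos': array([0.14523882, 0.60738297, 0.24425182]), 'ee_rot': array([ 6.46530045e-04,  7.85022321e-01,  6.19466657e-01, -7.73115624e-04]), 'force': array([ 0.54173689,  0.24122485, -0.11840228]), 'wrist_torque': array([-0.04312377,  0.01394568, -0.00256904]), 'opening': 0.9996435626015097}
side {'vfov': 50.739884741241525, 'cx': 318.97418567607104, 'cy': 207.50042339457713, 'dist': array([0.03506404, 0.        , 0.        , 0.        , 0.        ]), 'rvec': array([ 0.11799018, -2.70955348,  1.4998132 ]), 'tvec': array([0.5306713 , 0.17321977, 0.82730576])}
top {'vfov': 54.984197259852, 'cx': 323.23899670417694, 'cy': 203.90414869580886, 'dist': array([-0.08839747,  0.        ,  0.        ,  0.        ,  0.        ]), 'rvec': array([ 2.18387142, -2.17840317,  0.08681052]), 'tvec': array([-0.13146164,  0.53287577,  1.19061029])}
```

View pics/side0.png

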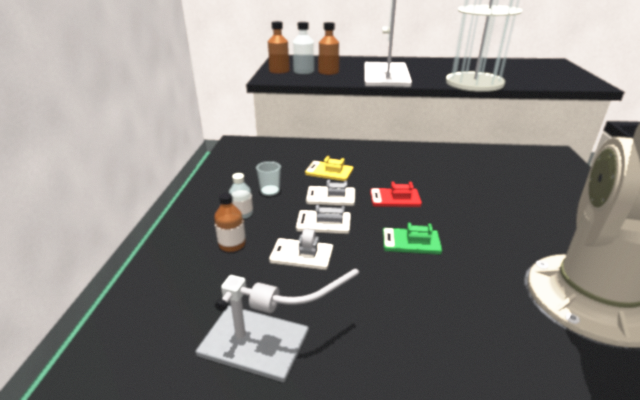

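View pics/top0.png

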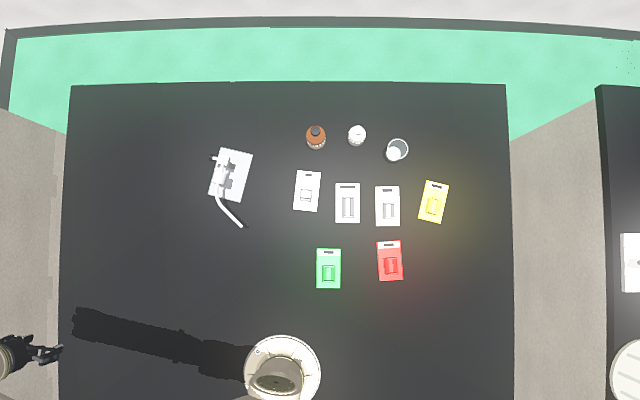

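The top view shows the stand at about (230,175), its arm tip at (241,227), and three white saddles at (307,190), (347,203) and (387,206). The saddle at (307,190) holds the short weight. I'll zoom in on the stand and the saddles.

```bash
python3 - <<'E'
import cv2,numpy as np
t=cv2.imread("pics/top0.png"); s=cv2.imread("pics/side0.png")
cv2.imwrite("pics/t_stand.png",cv2.resize(t[140:235,195:265],None,fx=6,fy=6,interpolation=cv2.INTER_CUBIC))
cv2.imwrite("pics/t_sad.png",cv2.resize(t[165:230,285:410],None,fx=6,fy=6,interpolation=cv2.INTER_CUBIC))
cv2.imwrite("pics/s_stand.png",cv2.resize(s[260:380,195:365],None,fx=4.5,fy=4.5,interpolation=cv2.INTER_CUBIC))
cv2.imwrite("pics/s_sad.png",cv2.resize(s[175:270,265:365],None,fx=6,fy=6,interpolation=cv2.INTER_CUBIC))
E
```

```text
(no output)
```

View pics/t_stand.png

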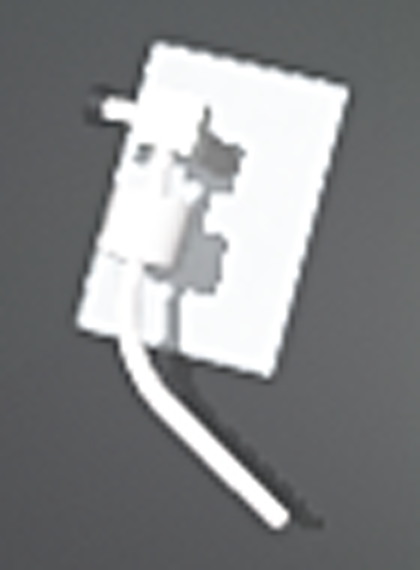

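View pics/t_sad.png

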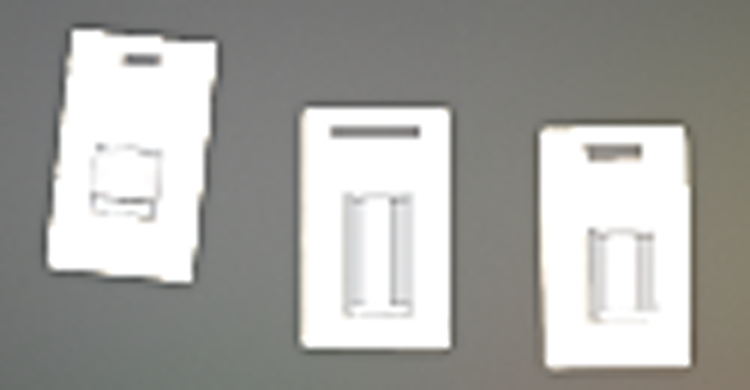

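View pics/s_stand.png

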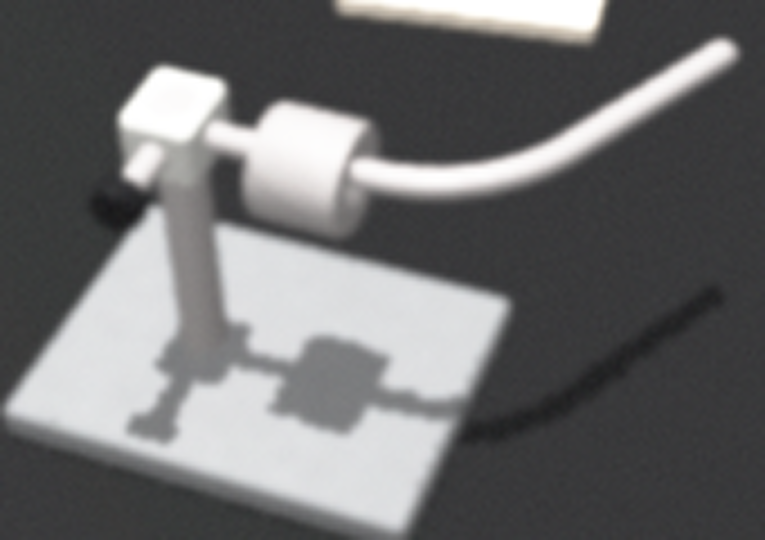

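View pics/s_sad.png

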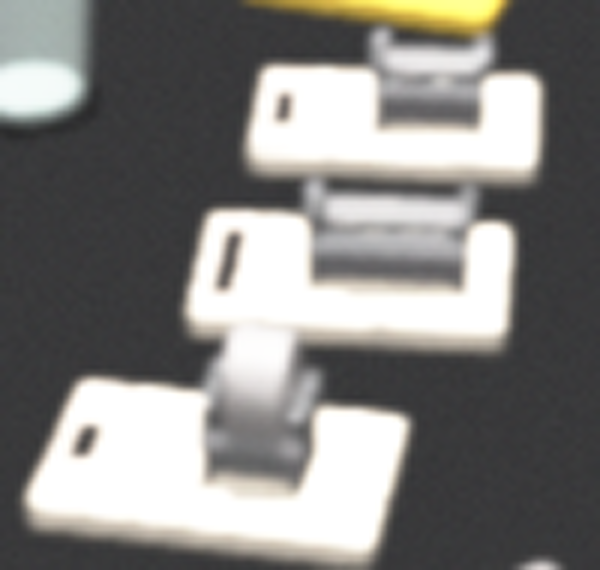

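The bars settle it: the right-hand white saddle (card bar about 9 px, foot around (387,206)) is the target. The middle one is the long saddle and the left one holds the short weight. Next I'll measure the stand, rod and saddle poses.

```bash
cat > h.py <<'E'
import cv2,numpy as np
from workcell import *
def K(n):
    c=camera_info(n); f=200/np.tan(np.radians(c["vfov"]/2))
    return np.array([[f,0,c["cx"]],[0,f,c["cy"]],[0,0,1]]),c["dist"],cv2.Rodrigues(c["rvec"])[0],np.array(c["tvec"]),np.array(c["rvec"])
def ray(n,p):
    k,d,R,t,_=K(n); u=cv2.undistortPoints(np.array(p,float).reshape(-1,1,2),k,d).reshape(-1,2)
    return -R.T@t, np.c_[u,np.ones(len(u))]@R
def plane(n,p,z):
    o,r=ray(n,p); s=(z-o[2])/r[:,2]; return o+s[:,None]*r
def proj(n,X):
    k,d,R,t,rv=K(n); return cv2.projectPoints(np.array(X,float).reshape(-1,1,3),rv,t,k,d)[0].reshape(-1,2)
def tri(pa,pb):
    (o1,r1),(o2,r2)=ray("top",[pa]),ray("side",[pb])
    A=np.c_[r1[0],-r2[0]]; s=np.linalg.lstsq(A,o2-o1,rcond=None)[0]
    a=o1+s[0]*r1[0]; b=o2+s[1]*r2[0]; return (a+b)/2,np.linalg.norm(a-b)
def quad(n,cnt,corners,z,ext=3):
    "fit lines to contour points near each picked edge, on plane z; returns world corners"
    c=np.array(corners,float); L=[]
    P=cnt.reshape(-1,2).astype(float)
    for i in range(4):
        a,b=c[i],c[(i+1)%4]; e=(b-a)/np.linalg.norm(b-a); l=np.linalg.norm(b-a)
        u=(P-a)@e; v=(P-a)@np.array([-e[1],e[0]])
        m=(abs(v)<2)&(u>.12*l)&(u<.88*l)
        w=plane(n,P[m],z)[:,:2]; f=cv2.fitLine(w.astype(np.float32),cv2.DIST_HUBER,0,.001,.001).ravel(); L.append(f)
    out=[]
    for i in range(4):
        f,g=L[i-1],L[i]; s=np.linalg.solve(np.c_[f[:2],-g[:2]],g[2:]-f[2:]); out.append(f[2:]+s[0]*f[:2])
    return np.array(out)
E
python3 - <<'E'
from h import *
t=cv2.imread("pics/top0.png"); s=cv2.imread("pics/side0.png")
def sub(img,x0,y0,x1,y1,th):
    g=cv2.resize(cv2.cvtColor(img,cv2.COLOR_BGR2GRAY)[y0:y1,x0:x1],None,fx=8,fy=8,interpolation=cv2.INTER_LINEAR)
    m=(g>th).astype(np.uint8); cs,_=cv2.findContours(m,cv2.RETR_EXTERNAL,cv2.CHAIN_APPROX_NONE)
    c=max(cs,key=cv2.contourArea).reshape(-1,2).astype(float)
    return (c+.5)/8-.5+[x0,y0]
def rep(w,name):
    print(name,w.round(4).tolist(),"c",w.mean(0).round(4),"edges",[round(float(np.linalg.norm(w[i]-w[(i+1)%4])),4) for i in range(4)],
     "ang",[round(float(np.degrees(np.arctan2(*(w[(i+1)%4]-w[i])[::-1]))),2) for i in range(4)])
B=lambda l,o,k=6:[(x/k+o[0]-.4,y/k+o[1]-.4) for x,y in l]
c=sub(t,195,140,265,235,150)
rep(quad("top",c,B([(155,42),(350,90),(270,377),(78,328)],(195,140)),.014),"stand top")
for nm,q in {"short":[(70,28),(216,42),(192,282),(48,268)],"long":[(300,108),(450,108),(450,348),(300,348)],"own":[(538,126),(686,124),(690,368),(546,368)]}.items():
    q=B(q,(285,165)); x0,y0=np.min(q,0).astype(int)-6; x1,y1=np.max(q,0).astype(int)+6
    rep(quad("top",sub(t,x0,y0,x1,y1,160),q,.012),nm)
E
```

```text
stand top [[0.720300018787384, 0.20440000295639038], [0.6944000124931335, 0.09690000116825104], [0.5379999876022339, 0.13539999723434448], [0.5641999840736389, 0.24240000545978546]] c [0.6292 0.1698] edges [0.1106, 0.1611, 0.1101, 0.1606] ang [-103.51, 166.17, 76.23, -13.68]
short [[0.6452999711036682, -0.044199999421834946], [0.6362000107765198, -0.12160000205039978], [0.5081999897956848, -0.10930000245571136], [0.517799973487854, -0.030799999833106995]] c [ 0.5769 -0.0765] edges [0.0779, 0.1286, 0.079, 0.1282] ang [-96.71, 174.49, 83.03, -6.02]
long [[0.6028000116348267, -0.16609999537467957], [0.6029999852180481, -0.2460000067949295], [0.47440001368522644, -0.24529999494552612], [0.4749999940395355, -0.16609999537467957]] c [ 0.5388 -0.2059] edges [0.0799, 0.1286, 0.0792, 0.1278] ang [-89.82, 179.71, 89.61, 0.01]
own [[0.593500018119812, -0.29280000925064087], [0.5938000082969666, -0.3741999864578247], [0.46540001034736633, -0.3725999891757965], [0.46459999680519104, -0.29420000314712524]] c [ 0.5293 -0.3334] edges [0.0815, 0.1285, 0.0784, 0.129] ang [-89.77, 179.26, 90.61, 0.61]
```

```bash
python3 - <<'E'
from h import *
t=cv2.imread("pics/top0.png"); s=cv2.imread("pics/side0.png")
print(t[195:215:1,387].max(1), t[178:232,387].max(1))
def con(im,lo): return (np.clip((im.astype(float)-lo)/(255-lo),0,1)**2*255).astype(np.uint8)
a=cv2.resize(con(t[180:232,370:405],150),None,fx=11,fy=11,interpolation=cv2.INTER_CUBIC)
b=cv2.resize(s[178:210,300:362],None,fx=12,fy=12,interpolation=cv2.INTER_CUBIC)
cv2.imwrite("pics/ow_t.png",a);cv2.imwrite("pics/ow_s.png",b)
# reprojection test of stand model in both views
y=np.radians(-13.8);R=np.array([[np.cos(y),-np.sin(y)],[np.sin(y),np.cos(y)]]);o=np.array([.6535,.1638])
W=lambda x,yy,z:[*(o+R@[x,yy]),z]
pts=[W(-.105,.055,.014),W(.055,.055,.014),W(.055,-.055,.014),W(-.105,-.055,.014),W(-.075,0,.12),W(-.1356,-.035,.12),W(-.1756,-.1043,.12)]
print(np.round(pts,4))
print("top",proj("top",pts).round(1).tolist());print("side",proj("side",pts).round(1).tolist())
for n,im,x0,y0,x1,y1,k in(("top",t,195,140,265,235,6),("side",s,195,260,365,380,4.5)):
    d=cv2.resize(im[y0:y1,x0:x1],None,fx=k,fy=k,interpolation=cv2.INTER_CUBIC)
    for p in proj(n,pts): cv2.circle(d,tuple(int(v) for v in ((p-[x0,y0]+.5)*k)),3,(0,0,255),-1)
    cv2.imwrite(f"pics/ov_{n}.png",d)
E
```

```text
[255 255 255 255 255 255 255 255 226 249 255 255 255 255 255 255 255 255
 255 255] [122 124 123 124 125 124 121 104 255 255 255 156 144 191 255 255 255 255
 255 255 255 255 255 255 255 226 249 255 255 255 255 255 255 255 255 255
 255 255 254 255 246 255 255 255 255 255 255 255 146 124 132 133 132 132]
[[0.5647 0.2423 0.014 ]
 [0.72   0.2041 0.014 ]
 [0.6938 0.0973 0.014 ]
 [0.5384 0.1354 0.014 ]
 [0.5807 0.1817 0.12  ]
 [0.5135 0.1622 0.12  ]
 [0.4581 0.1044 0.12  ]]
top [[207.0, 194.0], [220.1, 146.3], [252.7, 154.2], [239.9, 202.2], [216.8, 184.8], [222.8, 207.7], [242.1, 226.9]]
side [[284.8, 377.6], [195.1, 350.6], [228.3, 304.5], [309.1, 325.6], [277.8, 298.7], [322.2, 292.4], [357.8, 270.4]]
```

View pics/ov_top.png

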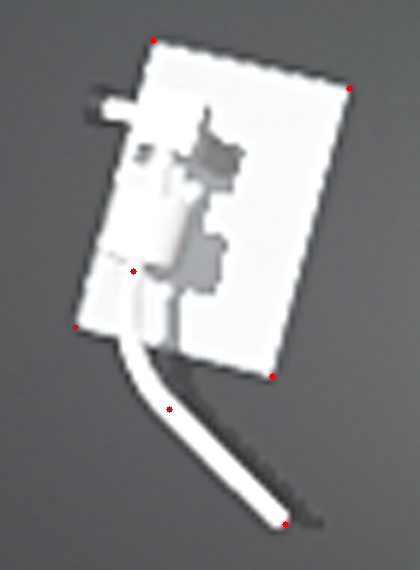

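View pics/ov_side.png

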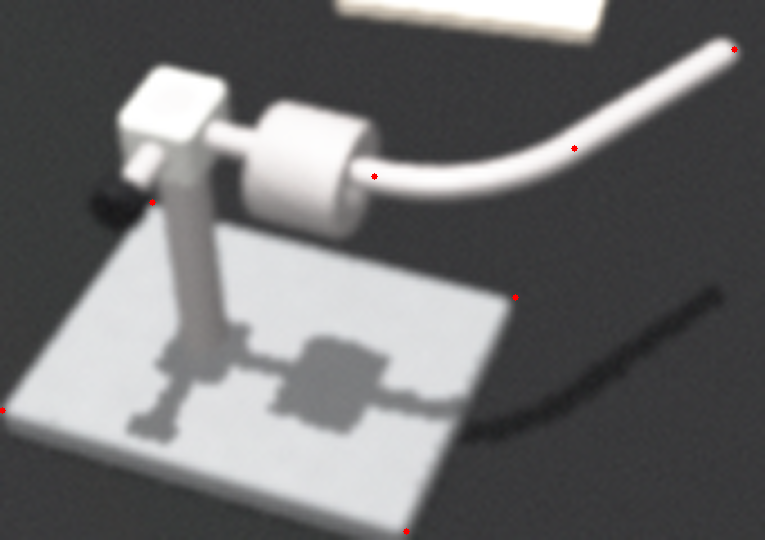

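View pics/ow_t.png

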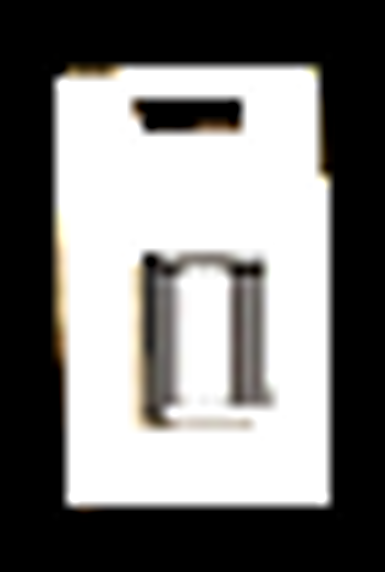

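View pics/ow_s.png

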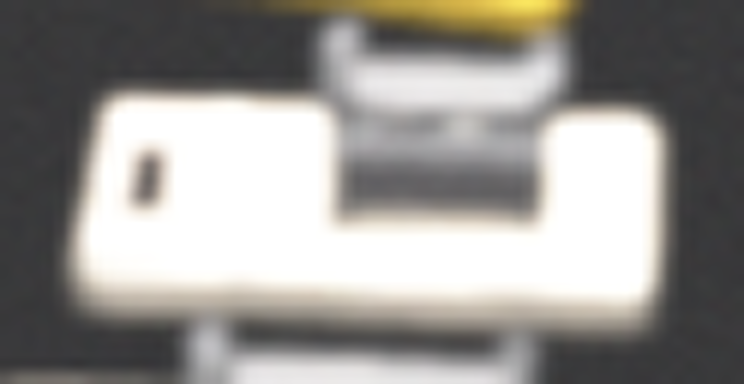

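```bash
python3 - <<'E'
from h import *
print("cams",*[ray(n,[(0,0)])[0].round(3) for n in("top","side")])
S=lambda l:[(x/12+300-.5,y/12+178-.5) for x,y in l]
T=lambda l:[(x/11+370-.5,y/11+180-.5) for x,y in l]
print("side block base z.012",plane("side",S([(340,215),(540,215)]),.012).round(4).tolist())
print("side stop tops z.046 (far corners L,R outer)",plane("side",S([(325,28),(572,40)]),.046).round(4).tolist())
print("side foot top corners",plane("side",S([(105,92),(665,112),(655,305),(75,295)]),.012).round(4).tolist())
print("top foot",plane("top",T([(60,70),(322,70),(330,505),(66,505)]),.012).round(4).tolist())
print("top V corners z.03",plane("top",T([(143,252),(265,252),(265,405),(143,425)]),.03).round(4).tolist())
print("top stop z.046",plane("top",T([(204,252),(204,265),(204,405),(204,425)]),.046).round(4).tolist())
print("bar z.012/.046",plane("top",T([(135,115),(242,115)]),.012).round(4).tolist())
print("bar side",plane("side",S([(152,150),(145,208)]),.012).round(4).tolist())
E
```

```text
cams [ 0.437 -0.13   1.229] [0.476 0.653 0.586]
side block base z.012 [[0.537, -0.3229, 0.012], [0.4924, -0.3268, 0.012]]
side stop tops z.046 (far corners L,R outer) [[0.5425, -0.3475, 0.046], [0.4871, -0.3466, 0.046]]
side foot top corners [[0.5956, -0.3747, 0.012], [0.4653, -0.3764, 0.012], [0.4661, -0.2903, 0.012], [0.5922, -0.2835, 0.012]]
top foot [[0.5922, -0.2952, 0.012], [0.5925, -0.3717, 0.012], [0.466, -0.3724, 0.012], [0.466, -0.2959, 0.012]]
top V corners z.03 [[0.5377, -0.3161, 0.03], [0.5378, -0.351, 0.03], [0.4941, -0.3505, 0.03], [0.4883, -0.3156, 0.03]]
top stop z.046 [[0.5364, -0.3308, 0.046], [0.5327, -0.3308, 0.046], [0.4933, -0.3304, 0.046], [0.4877, -0.3303, 0.046]]
bar z.012/.046 [[0.5791, -0.3169, 0.012], [0.5792, -0.3482, 0.012]]
bar side [[0.5819, -0.3485, 0.012], [0.5808, -0.3222, 0.012]]
```

```bash
cat >> h.py <<'E'
YAW=np.radians(-13.8); RS=np.array([[np.cos(YAW),-np.sin(YAW)],[np.sin(YAW),np.cos(YAW)]]); OS=np.array([.6535,.1638])
def s2w(p): return OS+RS@np.array(p)
def w2s(p): return RS.T@(np.array(p)-OS)
def cl(s): # centreline from bend start-75 ; s=0 at post
    if s<.075: return np.array([-s,0])
    a=(s-.075)/.07
    if a<np.pi/3: return np.array([-.075-.07*np.sin(a),-.07+.07*np.cos(a)])
    return np.array([-.1356,-.035])+(s-.075-.07*np.pi/3)*np.array([-.5,-np.sqrt(3)/2])
def wpose(s):
    P=np.array([cl(s+d) for d in np.linspace(-.017,.017,35)]); e=P[-1]-P[0]; e/=np.linalg.norm(e); n=np.array([-e[1],e[0]])
    v=(P-P[0])@n; u=(cl(s)-P[0])@e; c=P[0]+u*e+n*(v.max()+v.min())/2
    w=s2w(c); return w, np.arctan2(*(RS@e)[::-1])   # world xy, world yaw of travel direction
def tool():
    st=state(); w,x,y,z=st["ee_rot"]
    from scipy.spatial.transform import Rotation as Q
    return st["t"],st["ee_pos"],Q.from_quat([x,y,z,w]).as_matrix(),st
def delta(target,yaw,src=None):
    "steps numbers to bring TCP to target with tool x at world yaw (tool down)"
    t,p,R,st=tool(); d=R.T@(np.array(target)-p); y0=np.arctan2(R[1,0],R[0,0])
    dy=(yaw-y0+np.pi/2)%np.pi-np.pi/2
    return (d/.2).round(4).tolist(), round(float(-dy/(np.pi/2)),4)
E
python3 - <<'E'
from h import *
T=lambda l:[(x/6+195-.5,y/6+140-.5) for x,y in l]
for z,l in((.136,[(141,262),(155,200)]),(.116,[(103,250),(183,268)])):
    for q in plane("top",T(l),z): print(z,q.round(4),w2s(q[:2]).round(4))
S=lambda l:[(x/4.5+195-.5,y/4.5+260-.5) for x,y in l]
for z,l in((.136,[(283,102),(362,118)]),):
    for q in plane("side",S(l),z): print("side",z,q.round(4),w2s(q[:2]).round(4))
# predicted pixels of top ridge ends for centre x=-.045..
for c in(-.04,-.045,-.05):
    print(c,[((proj(n,[[*s2w([c+d,0]),.136]])[0]-o)*k).round(0).tolist() for n,o,k in(("top",(194.5,139.5),6),("side",(194.5,259.5),4.5)) for d in(.017,-.017)])
t,p,R,_=tool(); print(R.round(3))
for s in(.045,.06,.075,.1,.12,.15,.18,.228,.255): w,y=wpose(s);print(s,w.round(4),np.degrees(y).round(1))
E
```

```text
0.136 [0.5833 0.1737 0.136 ] [-0.0705 -0.0071]
0.136 [0.6135 0.1677 0.136 ] [-0.0398 -0.0058]
0.116 [0.5919 0.1983 0.116 ] [-0.068   0.0188]
0.116 [0.5831 0.1584 0.116 ] [-0.0671 -0.0221]
side 0.136 [0.615  0.1649 0.136 ] [-0.0376 -0.0081]
side 0.136 [0.5862 0.1705 0.136 ] [-0.0669 -0.0095]
-0.04 [[153.0, 164.0], [134.0, 232.0], [234.0, 108.0], [324.0, 130.0]]
-0.045 [[150.0, 174.0], [132.0, 241.0], [247.0, 111.0], [337.0, 133.0]]
-0.05 [[147.0, 184.0], [129.0, 252.0], [260.0, 114.0], [351.0, 136.0]]
[[ 0.233  0.973 -0.   ]
 [ 0.973 -0.233 -0.002]
 [-0.002 -0.    -1.   ]]
0.045 [0.6098 0.1745] 166.2
0.06 [0.5952 0.1781] 166.2
0.075 [0.5806 0.1812] 169.7
0.1 [0.556  0.1822] -173.3
0.12 [0.537  0.1772] -157.0
0.15 [0.5125 0.1607] -136.6
0.18 [0.4915 0.1393] -133.8
0.228 [0.4583 0.1046] -133.8
0.255 [0.4396 0.0851] -133.8
```

```bash
python3 - <<'E'
from h import *
for n in("top","side"):
    g=cv2.cvtColor(cv2.imread(f"pics/{n}0.png"),cv2.COLOR_BGR2GRAY).astype(np.float32)
    for s in(.09,.1,.11,.12,.13,.14,.16,.18,.2,.21,.22):
        a=cl(s);e=cl(s+.001)-cl(s-.001);e/=np.linalg.norm(e);nn=np.array([-e[1],e[0]])
        c,b=proj(n,[[*s2w(a),.12],[*s2w(a+.01*nn),.12]]); 
        # image perp to rod
        f=proj(n,[[*s2w(a+.005*e),.12]])[0]-c; f/=np.linalg.norm(f); pn=np.array([-f[1],f[0]])
        k=np.linspace(-5,5,201); P=(c+k[:,None]*pn).astype(np.float32)
        v=cv2.remap(g,P[None,:,0].copy(),P[None,:,1].copy(),cv2.INTER_LINEAR)[0]
        m=v>(v.max()+np.percentile(v,5))/2; 
        i=100
        idx=np.where(m)[0]; lab=np.split(idx,np.where(np.diff(idx)>1)[0]+1); L=min(lab,key=lambda q:abs(q.mean()-100))
        # offset of image in direction, mm per px
        dx=k[L].mean(); 
        mm=10/abs((b-c)@pn)
        print(n,s,"px off",round(dx,2),"width",round(k[L[-1]]-k[L[0]],2),"lateral mm (y left of travel)",round(dx*np.sign((b-c)@pn)*mm,1))
E
```

```text
top 0.09 px off 2.23 width 5.55 lateral mm (y left of travel) -6.6
top 0.1 px off 2.25 width 5.5 lateral mm (y left of travel) -6.6
top 0.11 px off -1.48 width 7.05 lateral mm (y left of travel) 4.3
top 0.12 px off 0.13 width 3.95 lateral mm (y left of travel) -0.4
top 0.13 px off 0.05 width 3.7 lateral mm (y left of travel) -0.1
top 0.14 px off 0.03 width 3.75 lateral mm (y left of travel) -0.1
top 0.16 px off 0.03 width 3.75 lateral mm (y left of travel) -0.1
top 0.18 px off 0.13 width 3.75 lateral mm (y left of travel) -0.4
top 0.2 px off 0.08 width 3.65 lateral mm (y left of travel) -0.2
top 0.21 px off 0.08 width 3.55 lateral mm (y left of travel) -0.2
top 0.22 px off 0.13 width 3.65 lateral mm (y left of travel) -0.4
side 0.09 px off -0.85 width 5.9 lateral mm (y left of travel) 1.8
side 0.1 px off -0.9 width 5.9 lateral mm (y left of travel) 2.0
side 0.11 px off -1.05 width 5.9 lateral mm (y left of travel) 2.3
side 0.12 px off -1.12 width 5.95 lateral mm (y left of travel) 2.4
side 0.13 px off -1.15 width 6.0 lateral mm (y left of travel) 2.4
side 0.14 px off -1.17 width 5.85 lateral mm (y left of travel) 2.4
side 0.16 px off -1.18 width 5.95 lateral mm (y left of travel) 2.4
side 0.18 px off -1.18 width 5.95 lateral mm (y left of travel) 2.4
side 0.2 px off -1.12 width 5.85 lateral mm (y left of travel) 2.3
side 0.21 px off -1.1 width 5.8 lateral mm (y left of travel) 2.3
side 0.22 px off -1.12 width 5.75 lateral mm (y left of travel) 2.4
```

```bash
python3 - <<'E'
from h import *
w=s2w([-.052,0]);print(w)
print(delta([*w,.245],np.radians(76.2)),delta([*w,.109],np.radians(76.2)))
E
```

```text
[0.60300102 0.17620374]
([-1.5649, 2.7275, -0.0004], 0.0039) ([-1.5637, 2.7275, 0.6796], 0.0039)
```

{"op": "play_rows", "data": {
  "steps": [
    {"translation":[-0.5,0.87,0],"roll":0,"hand":1},
    {"translation":[-0.5,0.87,0],"roll":0,"hand":1},
    {"translation":[-0.5,0.87,0],"roll":0,"hand":1},
    {"translation":[-0.5,0.87,0],"roll":0,"hand":1},
    {"translation":[-0.5,0.87,0],"roll":0,"hand":1}
  ]
}}

```text
t: 0.52
ee_pos: [0.2937, 0.4673, 0.245]
ee_rot: [0.0, 0.786, 0.619, -0.0]
force: [0.9, 0.5, -0.2]
opening: 0.999
```

{"op": "play_rows", "data": {
  "steps": [
    {"translation":[-0.5,0.87,0],"roll":0,"hand":1},
    {"translation":[-0.5,0.87,0],"roll":0,"hand":1},
    {"translation":[-0.5,0.87,0],"roll":0,"hand":1},
    {"translation":[-0.5,0.87,0],"roll":0,"hand":1},
    {"translation":[-0.5,0.87,0],"roll":0,"hand":1}
  ]
}}

```text
t: 0.93
ee_pos: [0.4393, 0.3293, 0.2451]
ee_rot: [0.0, 0.786, 0.619, -0.0]
force: [1.3, 0.5, 1.2]
opening: 0.999
```

{"op": "play_rows", "data": {
  "steps": [
    {"translation":[-0.5,0.87,0],"roll":0,"hand":1},
    {"translation":[-0.5,0.87,0],"roll":0,"hand":1},
    {"translation":[-0.5,0.87,0],"roll":0,"hand":1},
    {"translation":[-0.5,0.87,0],"roll":0,"hand":1},
    {"translation":[-0.5,0.87,0],"roll":0,"hand":1}
  ]
}}

```text
t: 1.35
ee_pos: [0.5849, 0.1915, 0.2449]
ee_rot: [0.0, 0.786, 0.619, -0.0]
force: [-0.4, 0.1, 0.1]
opening: 1.0
```

```bash
python3 - <<'E'
from h import *
w=s2w([-.052,0]);print(tool()[:2])
print(delta([*w,.245],np.radians(76.2)),delta([*w,.109],np.radians(76.2)))
E
```

```text
(1.35, array([0.58491824, 0.19147436, 0.24490687]))
([-0.053, 0.1058, -0.0004], 0.0027) ([-0.0522, 0.1057, 0.6796], 0.0027)
```

{"op": "play_rows", "data": {
  "steps": [
    {"translation":[-0.05,0.1,0],"roll":0.003,"hand":1},
    {"translation":[-0.05,0.1,0],"roll":0.003,"hand":1},
    {"translation":[-0.05,0.1,0],"roll":0.003,"hand":1},
    {"translation":[-0.05,0.1,0],"roll":0.003,"hand":1}
  ]
}}

```text
t: 1.68
ee_pos: [0.5998, 0.1811, 0.2447]
ee_rot: [-0.001, 0.786, 0.618, -0.0]
force: [-1.1, 0.7, 0.1]
opening: 1.003
```

```bash
python3 - <<'E'
from h import *
w=s2w([-.052,0]);print(tool()[:2])
print(delta([*w,.109],np.radians(76.2)))
for n in("top","side"): cv2.imwrite(f"pics/{n}1.png",capture(n)[:,:,::-1])
a=cv2.imread("pics/top1.png")[120:240,170:280];b=cv2.imread("pics/side1.png")[180:380,180:380]
cv2.imwrite("pics/c1.png",np.hstack([cv2.resize(a,(430,480)),cv2.resize(b,(370,480))]))
E
```

```text
(1.6833, array([0.59977428, 0.18107735, 0.24467161]))
([-0.0198, 0.0224, 0.6783], 0.0014)
```

View pics/c1.png

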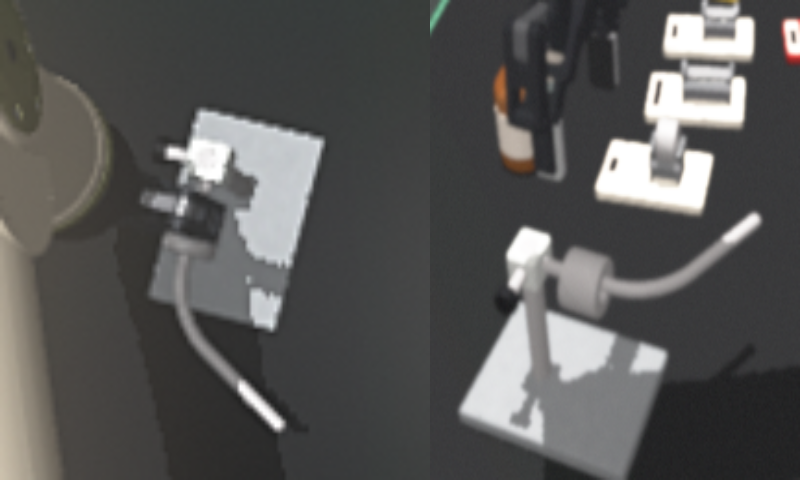

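{"op": "play_rows", "data": {
  "steps": [
    {"translation":[-0.01,0.01,0.15],"roll":0,"hand":1},
    {"translation":[-0.01,0.01,0.3],"roll":0,"hand":1},
    {"translation":[-0.01,0.01,0.4],"roll":0,"hand":1},
    {"translation":[-0.01,0.01,0.4],"roll":0,"hand":1},
    {"translation":[-0.01,0.01,0.4],"roll":0,"hand":1}
  ]
}}

```text
t: 2.2
ee_pos: [0.6006, 0.179, 0.1648]
ee_rot: [-0.001, 0.786, 0.618, -0.001]
force: [0.5, 0.4, 0.6]
opening: 1.002
```

```bash
python3 - <<'E'
from h import *
w=s2w([-.052,0]);print(tool()[:2],tool()[3]["qvel"].round(3))
print(delta([*w,.109],np.radians(76.2)))
E
```

```text
(2.2, array([0.60063751, 0.17900439, 0.16482012])) [ 0.004 -0.029  0.012 -0.054  0.004  0.011 -0.001]
([-0.0106, 0.0154, 0.2791], 0.0022)
```

{"op": "play_rows", "data": {
  "steps": [
    {"translation":[-0.01,0.015,0.1],"roll":0.002,"hand":1},
    {"translation":[-0.01,0.015,0.2],"roll":0.002,"hand":1},
    {"translation":[-0.01,0.015,0.28],"roll":0.002,"hand":1},
    {"translation":[-0.01,0.015,0.28],"roll":0.002,"hand":1},
    {"translation":[-0.01,0.015,0.28],"roll":0.002,"hand":1}
  ]
}}

```text
t: 2.62
ee_pos: [0.6046, 0.1759, 0.1107]
ee_rot: [0.0, 0.787, 0.617, 0.001]
force: [0.6, 0.0, 0.6]
opening: 0.997
```

```bash
python3 - <<'E'
from h import *
w=s2w([-.052,0]);print(tool()[:2],tool()[3]["force"])
print(delta([*w,.109],np.radians(76.2)))
for n in("top","side"): cv2.imwrite(f"pics/{n}2.png",capture(n)[:,:,::-1])
a=cv2.imread("pics/top2.png")[140:220,190:260];b=cv2.imread("pics/side2.png")[220:340,200:340]
cv2.imwrite("pics/c2.png",np.hstack([cv2.resize(a,(350,400),interpolation=2),cv2.resize(b,(467,400),interpolation=2)[:,:440]]))
E
```

```text
(2.6167, array([0.60463877, 0.17592161, 0.1107496 ])) [0.5790214  0.02866214 0.5591933 ]
([-0.0006, -0.0083, 0.0087], -0.0006)
```

View pics/c2.png

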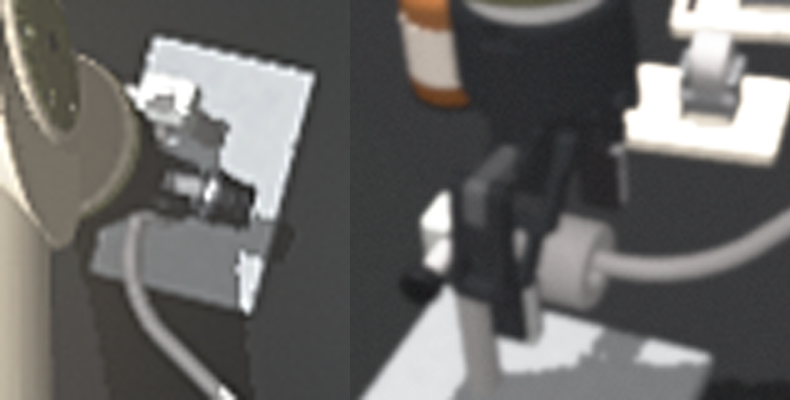

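{"op": "play_rows", "data": {
  "steps": [
    {"translation":[0,-0.008,0.005],"roll":0,"hand":-1},
    {"translation":[0,-0.008,0.005],"roll":0,"hand":-1},
    {"translation":[0,-0.008,0.005],"roll":0,"hand":-1},
    {"translation":[0,-0.008,0.005],"roll":0,"hand":-1},
    {"translation":[0,-0.008,0.005],"roll":0,"hand":-1}
  ],
  "force": 40
}}

```text
t: 3.13
ee_pos: [0.6029, 0.1755, 0.109]
ee_rot: [0.0, 0.788, 0.616, 0.0]
force: [-2.4, -1.8, 5.5]
opening: 0.461
```

{"op": "play_rows", "data": {
  "steps": [
    {"translation":[0,0,0],"roll":0,"hand":-1},
    {"translation":[0,0,0],"roll":0,"hand":-1},
    {"translation":[0,0,0],"roll":0,"hand":-1},
    {"translation":[0,0,0],"roll":0,"hand":-1}
  ]
}}

```text
t: 3.47
ee_pos: [0.6029, 0.1755, 0.109]
ee_rot: [0.0, 0.788, 0.616, 0.0]
force: [-1.7, -0.6, 6.8]
opening: 0.46
```

```bash
python3 - <<'E'
from h import *
_,p,R,s=tool();print(s["t"],p,w2s(p[:2]),s["force"],s["wrist_torque"],s["opening"],np.degrees(np.arctan2(R[1,0],R[0,0])))
for n in("top","side"): cv2.imwrite(f"pics/{n}3.png",capture(n)[:,:,::-1])
a=cv2.imread("pics/top3.png")[140:220,190:260];b=cv2.imread("pics/side3.png")[220:340,200:340]
cv2.imwrite("pics/c3.png",np.hstack([cv2.resize(a,(350,400),interpolation=2),cv2.resize(b,(467,400),interpolation=2)[:,:440]]))
E
```

```text
3.4667 [0.60292402 0.17550345 0.10900682] [-0.05190773 -0.00069845] [-1.68847298 -0.55948225  6.81912135] [-0.20082919  0.4916807  -0.0221009 ] 0.459675624927033 76.08967925412855
```

View pics/c3.png

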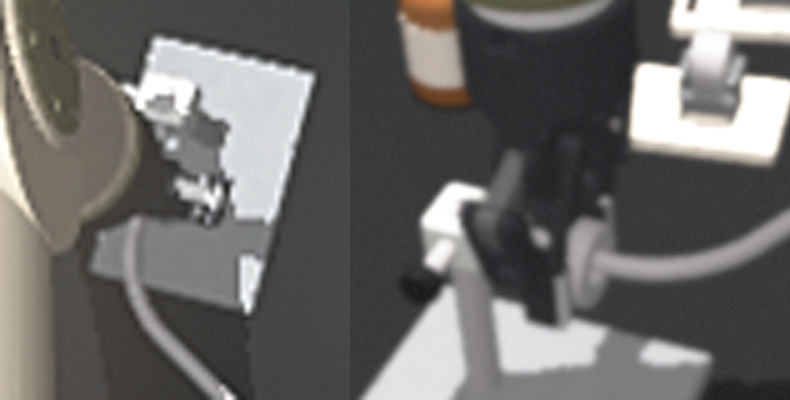

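{"op": "play_rows", "data": {
  "steps": [
    {"translation":[0,0,-0.01],"roll":0,"hand":-1},
    {"translation":[0,0,-0.02],"roll":0,"hand":-1},
    {"translation":[0,0,-0.02],"roll":0,"hand":-1},
    {"translation":[0,0,-0.02],"roll":0,"hand":-1}
  ]
}}

```text
t: 3.9
ee_pos: [0.6025, 0.1756, 0.1119]
ee_rot: [-0.0, 0.787, 0.616, -0.0]
force: [1.1, 0.4, -2.9]
opening: 0.457
```

```bash
python3 - <<'E'
from h import *
_,p,R,s=tool();print(s["t"],p,w2s(p[:2]),s["force"],s["wrist_torque"],s["opening"],np.degrees(np.arctan2(R[1,0],R[0,0])))
E
```

```text
3.9 [0.6025079  0.17558939 0.11189675] [-0.05233234 -0.00071424] [ 1.09189039  0.38710459 -2.8586715 ] [-0.03834533  0.01813258  0.00845524] 0.4571099151466734 76.10587022019273
```

{"op": "play_rows", "data": {
  "steps": [
    {"translation":[0.01,0,-0.005],"roll":0,"hand":-1},
    {"translation":[0.018,0,-0.005],"roll":0,"hand":-1},
    {"translation":[0.018,0,-0.005],"roll":0,"hand":-1},
    {"translation":[0.018,0,-0.005],"roll":0,"hand":-1}
  ]
}}

```text
t: 4.23
ee_pos: [0.6035, 0.1794, 0.1131]
ee_rot: [-0.0, 0.787, 0.617, -0.0]
force: [0.1, -0.8, -2.8]
opening: 0.46
```

{"op": "play_rows", "data": {
  "steps": [
    {"translation":[-0.018,0,0],"roll":0,"hand":-1},
    {"translation":[-0.03,0,0],"roll":0,"hand":-1},
    {"translation":[-0.036,0,0],"roll":0,"hand":-1},
    {"translation":[-0.036,0,0],"roll":0,"hand":-1}
  ]
}}

```text
t: 4.57
ee_pos: [0.6019, 0.1722, 0.1133]
ee_rot: [-0.0, 0.788, 0.616, 0.0]
force: [0.9, 2.1, -5.0]
opening: 0.461
```

```bash
python3 - <<'E'
from h import *
_,p,R,s=tool();print(s["t"],p,w2s(p[:2]),s["force"],s["wrist_torque"],s["opening"],np.degrees(np.arctan2(R[1,0],R[0,0])))
E
```

```text
4.5667 [0.60191973 0.17218826 0.1133129 ] [-0.05209225 -0.00415749] [ 0.93693866  2.13870823 -4.99345782] [ 0.35792856 -0.27074949 -0.02567873] 0.46138125913422984 76.09421204895008
```

```bash
cat > plan.py <<'E'
import sys
from h import *
def chk():
    _,p,R,s=tool();print(round(s["t"],2),p.round(4),"yaw",np.degrees(np.arctan2(R[1,0],R[0,0])).round(1),"F",s["force"].round(1),"op",round(s["opening"],3),"stand",w2s(p[:2]).round(4))
def rows(ss,z=.113,dl=0):
    chk()
    for s in ss:
        w,y=wpose(s); n=np.array([-np.sin(y),np.cos(y)]); print(s,*delta([*(w+dl*n),z],y-np.pi/2))
if __name__=="__main__": rows([float(a) for a in sys.argv[1:]])
E
python3 plan.py .056 .061 .066 .071 .076
```

```text
4.57 [0.6019 0.1722 0.1133] yaw 76.1 F [ 0.9  2.1 -5. ] op 0.461 stand [-0.0521 -0.0042]
0.056 [0.0208, -0.0196, 0.0016] -0.0012
0.061 [0.0207, -0.0446, 0.0016] -0.0024
0.066 [0.0204, -0.0696, 0.0016] -0.0097
0.071 [0.0196, -0.0945, 0.0016] -0.0238
0.076 [0.0179, -0.1194, 0.0016] -0.0445
```

{"op": "play_rows", "data": {
  "steps": [
    {"translation":[0.021,-0.02,0.002],"roll":-0.001,"hand":-1},
    {"translation":[0.021,-0.045,0.002],"roll":-0.002,"hand":-1},
    {"translation":[0.02,-0.07,0.002],"roll":-0.01,"hand":-1},
    {"translation":[0.02,-0.095,0.002],"roll":-0.024,"hand":-1},
    {"translation":[0.018,-0.12,0.002],"roll":-0.045,"hand":-1}
  ]
}}

```text
t: 4.98
ee_pos: [0.5787, 0.1815, 0.1129]
ee_rot: [-0.0, 0.764, 0.645, -0.0]
force: [-0.1, 0.3, -3.4]
opening: 0.459
```

```bash
python3 plan.py .080 .085 .090 .095 .1
```

```text
4.98 [0.5787 0.1815 0.1129] yaw 80.3 F [-0.1  0.3 -3.4] op 0.459 stand [-0.0769 -0.0007]
0.08 [-0.0003, -0.0152, -0.0007] -0.0192
0.085 [-0.0021, -0.0399, -0.0007] -0.052
0.09 [-0.0051, -0.0644, -0.0006] -0.0915
0.095 [-0.0095, -0.0887, -0.0006] -0.1365
0.1 [-0.0156, -0.1125, -0.0006] -0.1819
```

{"op": "play_rows", "data": {
  "steps": [
    {"translation":[0,-0.015,0],"roll":-0.019,"hand":-1},
    {"translation":[-0.002,-0.04,0],"roll":-0.052,"hand":-1},
    {"translation":[-0.005,-0.064,0],"roll":-0.092,"hand":-1},
    {"translation":[-0.01,-0.089,0],"roll":-0.137,"hand":-1},
    {"translation":[-0.016,-0.113,0],"roll":-0.182,"hand":-1}
  ]
}}

```text
t: 5.4
ee_pos: [0.5561, 0.182, 0.113]
ee_rot: [0.0, 0.664, 0.748, -0.0]
force: [0.1, -0.1, -3.3]
opening: 0.46
```

```bash
python3 plan.py .105 .11 .115 .12 .125
```

```text
5.4 [0.5561 0.182  0.113 ] yaw 96.8 F [ 0.1 -0.1 -3.3] op 0.46 stand [-0.099  -0.0055]
0.105 [0.0001, -0.0251, -0.0002] -0.0438
0.11 [-0.0025, -0.0496, -0.0002] -0.0893
0.115 [-0.0068, -0.0739, -0.0002] -0.1348
0.12 [-0.0128, -0.0977, -0.0002] -0.1802
0.125 [-0.0205, -0.1211, -0.0002] -0.2257
```

{"op": "play_rows", "data": {
  "steps": [
    {"translation":[0,-0.025,0],"roll":-0.044,"hand":-1},
    {"translation":[-0.003,-0.05,0],"roll":-0.089,"hand":-1},
    {"translation":[-0.007,-0.074,0],"roll":-0.135,"hand":-1},
    {"translation":[-0.013,-0.098,0],"roll":-0.18,"hand":-1},
    {"translation":[-0.02,-0.121,0],"roll":-0.226,"hand":-1}
  ]
}}

```text
t: 5.82
ee_pos: [0.5325, 0.1752, 0.113]
ee_rot: [0.0, 0.521, 0.853, -0.0]
force: [-0.4, 0.2, -2.8]
opening: 0.456
```

```bash
python3 plan.py .13 .135 .14 .145 .15
```

```text
5.82 [0.5325 0.1752 0.113 ] yaw 117.2 F [-0.4  0.2 -2.8] op 0.456 stand [-0.1202 -0.0178]
0.13 [-0.0012, -0.0249, 0.0] -0.0452
0.135 [-0.0037, -0.0494, 0.0] -0.0891
0.14 [-0.0076, -0.0738, 0.0] -0.1264
0.145 [-0.0126, -0.0981, 0.0] -0.1569
0.15 [-0.0187, -0.1221, 0.0] -0.1807
```

{"op": "play_rows", "data": {
  "steps": [
    {"translation":[-0.001,-0.025,0],"roll":-0.045,"hand":-1},
    {"translation":[-0.004,-0.05,0],"roll":-0.089,"hand":-1},
    {"translation":[-0.008,-0.074,0],"roll":-0.126,"hand":-1},
    {"translation":[-0.013,-0.098,0],"roll":-0.157,"hand":-1},
    {"translation":[-0.019,-0.122,0],"roll":-0.181,"hand":-1}
  ]
}}

```text
t: 6.23
ee_pos: [0.5126, 0.1606, 0.113]
ee_rot: [0.0, 0.396, 0.918, -0.0]
force: [0.2, 0.7, -3.9]
opening: 0.46
```

```bash
python3 plan.py .155 .16 .166 .173 .18
```

```text
6.23 [0.5126 0.1606 0.113 ] yaw 133.4 F [ 0.2  0.7 -3.9] op 0.46 stand [-0.1361 -0.0367]
0.155 [0.0003, -0.0249, 0.0001] -0.0174
0.16 [-0.0005, -0.0499, 0.0001] -0.0278
0.166 [-0.0019, -0.0799, 0.0001] -0.0312
0.173 [-0.0037, -0.1148, 0.0001] -0.0312
0.18 [-0.0054, -0.1498, 0.0001] -0.0312
```

{"op": "play_rows", "data": {
  "steps": [
    {"translation":[0,-0.025,0],"roll":-0.017,"hand":-1},
    {"translation":[0,-0.05,0],"roll":-0.028,"hand":-1},
    {"translation":[-0.002,-0.08,0],"roll":-0.031,"hand":-1},
    {"translation":[-0.004,-0.115,0],"roll":-0.031,"hand":-1},
    {"translation":[-0.005,-0.15,0],"roll":-0.031,"hand":-1}
  ]
}}

```text
t: 6.65
ee_pos: [0.4913, 0.1391, 0.1129]
ee_rot: [0.0, 0.375, 0.927, -0.0]
force: [-0.2, 0.4, -2.8]
opening: 0.457
```

```bash
python3 plan.py .185 .19 .195 .2 .205; python3 - <<'E'
from h import *
for n in("top","side"): cv2.imwrite(f"pics/{n}4.png",capture(n)[:,:,::-1])
a=cv2.imread("pics/top4.png")[150:250,190:280];b=cv2.imread("pics/side4.png")[200:340,220:380]
cv2.imwrite("pics/c4.png",np.hstack([cv2.resize(a,(350,389),interpolation=2),cv2.resize(b,(445,389),interpolation=2)]))
E
```

```text
6.65 [0.4913 0.1391 0.1129] yaw 135.9 F [-0.2  0.4 -2.8] op 0.457 stand [-0.1516 -0.0627]
0.185 [-0.0002, -0.0236, -0.0005] -0.0031
0.19 [-0.0003, -0.0486, -0.0005] -0.0031
0.195 [-0.0005, -0.0736, -0.0004] -0.0031
0.2 [-0.0006, -0.0986, -0.0004] -0.0031
0.205 [-0.0007, -0.1236, -0.0004] -0.0031
```

View pics/c4.png

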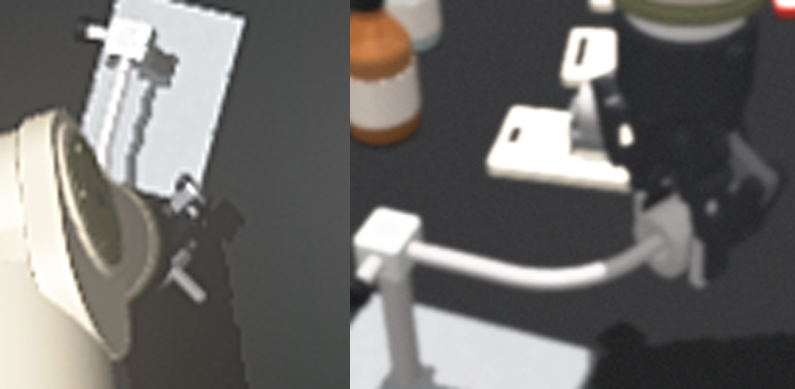

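The weight is on the outer leg (side crop around (665,235)) with no contact load. I'll keep sliding it towards the free end.

{"op": "play_rows", "data": {
  "steps": [
    {"translation":[0,-0.04,0],"roll":-0.003,"hand":-1},
    {"translation":[0,-0.08,0],"roll":-0.003,"hand":-1},
    {"translation":[0,-0.12,0],"roll":-0.003,"hand":-1},
    {"translation":[0,-0.16,0],"roll":-0.003,"hand":-1},
    {"translation":[0,-0.2,0],"roll":-0.003,"hand":-1}
  ]
}}

```text
t: 7.17
ee_pos: [0.4633, 0.1102, 0.1129]
ee_rot: [-0.0, 0.373, 0.928, -0.0]
force: [-0.1, -0.0, -4.3]
opening: 0.463
```

```bash
python3 plan.py .23 .24 .25 .262 
```

```text
7.17 [0.4633 0.1102 0.1129] yaw 136.2 F [-0.1 -0.  -4.3] op 0.463 stand [-0.1719 -0.0975]
0.23 [-0.0011, -0.0473, -0.0007] 0.0
0.24 [-0.0011, -0.0973, -0.0007] 0.0
0.25 [-0.0011, -0.1473, -0.0007] 0.0
0.262 [-0.0011, -0.2073, -0.0006] 0.0
```

{"op": "play_rows", "data": {
  "steps": [
    {"translation":[0,-0.05,0],"roll":0,"hand":-1},
    {"translation":[0,-0.1,0],"roll":0,"hand":-1},
    {"translation":[0,-0.15,0],"roll":0,"hand":-1},
    {"translation":[0,-0.2,0],"roll":0,"hand":-1},
    {"translation":[0,-0.22,0],"roll":0,"hand":-1}
  ]
}}

```text
t: 7.58
ee_pos: [0.4323, 0.0777, 0.1128]
ee_rot: [-0.0, 0.373, 0.928, -0.0]
force: [-0.6, 0.0, -3.2]
opening: 0.463
```

```bash
python3 plan.py .262; python3 - <<'E'
from h import *
for n in("top","side"): cv2.imwrite(f"pics/{n}5.png",capture(n)[:,:,::-1])
a=cv2.imread("pics/top5.png")[150:250,190:280];b=cv2.imread("pics/side5.png")[200:340,240:400]
cv2.imwrite("pics/c5.png",np.hstack([cv2.resize(a,(350,389),interpolation=2),cv2.resize(b,(445,389),interpolation=2)]))
E
```

```text
7.58 [0.4323 0.0777 0.1128] yaw 136.2 F [-0.6  0.  -3.2] op 0.463 stand [-0.1943 -0.1364]
0.262 [-0.0006, 0.0173, -0.001] -0.0005
```

View pics/c5.png

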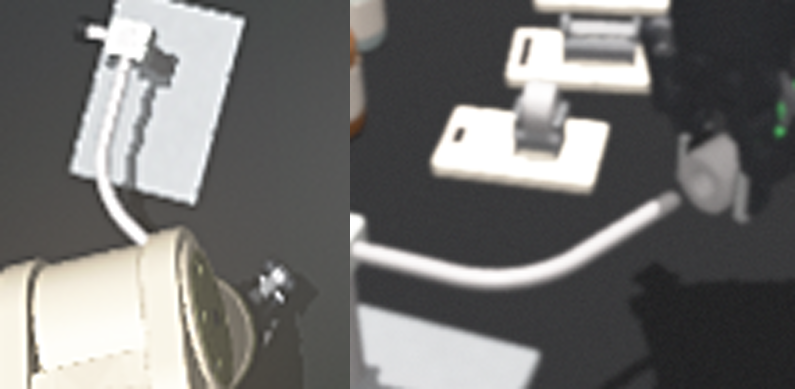

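The weight is clear of the tip. The side view shows its face at crop (705,185) and the rod end at (665,205). Next I'll lift it and carry it to the saddle.

{"op": "play_rows", "data": {
  "steps": [
    {"translation":[0,0,-0.1],"roll":0,"hand":-1},
    {"translation":[0,0,-0.2],"roll":0,"hand":-1},
    {"translation":[0,0,-0.35],"roll":0,"hand":-1},
    {"translation":[0,0,-0.45],"roll":0,"hand":-1},
    {"translation":[0,0,-0.45],"roll":0,"hand":-1}
  ]
}}

```text
t: 8.1
ee_pos: [0.4362, 0.0802, 0.2074]
ee_rot: [0.003, 0.373, 0.928, 0.003]
force: [1.1, -0.6, -3.2]
opening: 0.46
```

```bash
python3 - <<'E'
from plan import *
chk();print(delta([.514,-.333,.2],np.pi/2))
E
```

```text
8.1 [0.4362 0.0802 0.2074] yaw 136.2 F [ 1.1 -0.6 -3.2] op 0.46 stand [-0.1911 -0.1331]
([-1.7095, -1.2234, 0.0349], 0.5138)
```

{"op": "play_rows", "data": {
  "steps": [
    {"translation":[-0.12,-0.09,0],"roll":0,"hand":-1},
    {"translation":[-0.27,-0.19,0],"roll":0,"hand":-1},
    {"translation":[-0.42,-0.3,0],"roll":0,"hand":-1},
    {"translation":[-0.57,-0.41,0],"roll":0,"hand":-1},
    {"translation":[-0.72,-0.515,0],"roll":0,"hand":-1}
  ]
}}

```text
t: 8.52
ee_pos: [0.4662, -0.0964, 0.2023]
ee_rot: [-0.0, 0.372, 0.928, -0.0]
force: [0.9, -0.6, -3.3]
opening: 0.461
```

```bash
python3 - <<'E'
from plan import *
chk();print(delta([.514,-.333,.2],np.pi/2))
E
```

```text
8.52 [ 0.4662 -0.0964  0.2023] yaw 136.3 F [ 0.9 -0.6 -3.3] op 0.461 stand [-0.1198 -0.2973]
([-0.9906, -0.6898, 0.0115], 0.5141)
```

{"op": "play_rows", "data": {
  "steps": [
    {"translation":[-0.15,-0.1,0],"roll":0.05,"hand":-1},
    {"translation":[-0.3,-0.21,0],"roll":0.12,"hand":-1},
    {"translation":[-0.45,-0.31,0],"roll":0.19,"hand":-1},
    {"translation":[-0.6,-0.42,0],"roll":0.26,"hand":-1},
    {"translation":[-0.7,-0.49,0],"roll":0.33,"hand":-1}
  ]
}}

```text
t: 8.93
ee_pos: [0.4993, -0.2662, 0.202]
ee_rot: [0.0, 0.601, 0.799, -0.001]
force: [-0.6, -0.4, -2.3]
opening: 0.46
```

```bash
python3 - <<'E'
from plan import *
chk();print(delta([.514,-.333,.2],np.pi/2))
E
```

```text
8.93 [ 0.4993 -0.2662  0.202 ] yaw 106.1 F [-0.6 -0.4 -2.3] op 0.46 stand [-0.0472 -0.4543]
([-0.3415, -0.0218, 0.0108], 0.1788)
```

{"op": "play_rows", "data": {
  "steps": [
    {"translation":[-0.1,-0.005,0.1],"roll":0.06,"hand":-1},
    {"translation":[-0.2,-0.01,0.2],"roll":0.12,"hand":-1},
    {"translation":[-0.3,-0.02,0.3],"roll":0.179,"hand":-1},
    {"translation":[-0.34,-0.02,0.35],"roll":0.179,"hand":-1},
    {"translation":[-0.34,-0.02,0.35],"roll":0.179,"hand":-1}
  ]
}}

```text
t: 9.35
ee_pos: [0.5132, -0.3297, 0.129]
ee_rot: [-0.002, 0.705, 0.71, -0.002]
force: [-0.3, 1.7, -3.7]
opening: 0.46
```

```bash
python3 - <<'E'
from plan import *
chk();print(delta([.514,-.333,.0432],np.pi/2))
for n in("top","side"): cv2.imwrite(f"pics/{n}6.png",capture(n)[:,:,::-1])
a=cv2.imread("pics/top6.png")[150:250,345:435];b=cv2.imread("pics/side6.png")[110:230,280:400]
cv2.imwrite("pics/c6.png",np.hstack([cv2.resize(a,(390,433),interpolation=2),cv2.resize(b,(433,433),interpolation=2)])[:,:800])
E
```

```text
9.35 [ 0.5132 -0.3297  0.129 ] yaw 90.4 F [-0.3  1.7 -3.7] op 0.46 stand [-0.0185 -0.5127]
([-0.017, 0.0062, 0.4292], 0.0044)
```

View pics/c6.png

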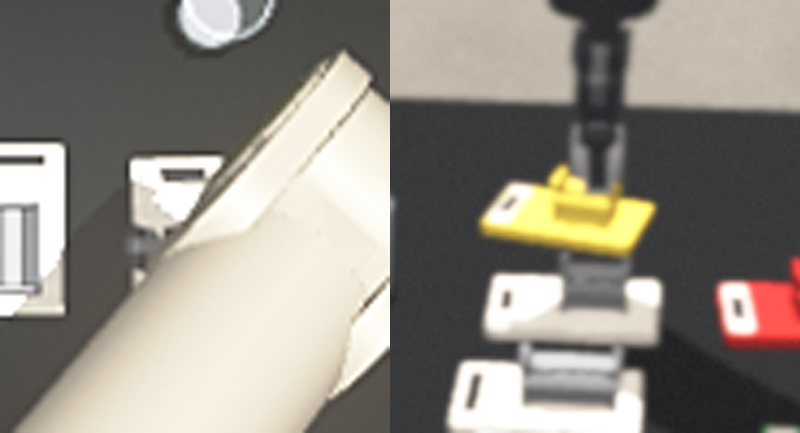

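```bash
python3 - <<'E'
from plan import *
b=cv2.imread("pics/side6.png")[135:170,320:360]
cv2.imwrite("pics/c6b.png",cv2.resize(b,None,fx=16,fy=16,interpolation=cv2.INTER_CUBIC))
for d in(-.017,0,.017): print(d,((proj("side",[[.5132+d,-.325,.136]])[0]-[319.5,134.5])*16).round(0),((proj("side",[[.5132+d,-.325,.12]])[0]-[319.5,134.5])*16).round(0))
E
```

```text
-0.017 [401. 302.] [398. 394.]
0 [293. 298.] [291. 390.]
0.017 [186. 294.] [184. 386.]
```

View pics/c6b.png

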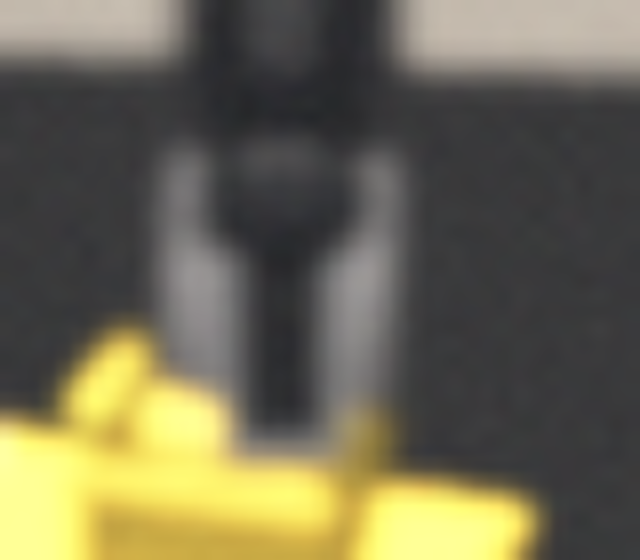

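The weight sits central in the fingers. In the side zoom its edges are at about 165 and 402, and the finger is at 284. I'm lowering it towards the V.

{"op": "play_rows", "data": {
  "steps": [
    {"translation":[-0.01,0.003,0.08],"roll":0.004,"hand":-1},
    {"translation":[-0.015,0.003,0.16],"roll":0.004,"hand":-1},
    {"translation":[-0.015,0.003,0.24],"roll":0.004,"hand":-1},
    {"translation":[-0.015,0.003,0.3],"roll":0.004,"hand":-1},
    {"translation":[-0.015,0.003,0.32],"roll":0.004,"hand":-1}
  ]
}}

```text
t: 9.87
ee_pos: [0.5158, -0.3299, 0.0679]
ee_rot: [-0.001, 0.706, 0.708, 0.0]
force: [-0.4, 0.7, -2.9]
opening: 0.46
```

{"op": "play_rows", "data": {
  "steps": [
    {"translation":[0,0,0],"roll":0,"hand":-1},
    {"translation":[0,0,0],"roll":0,"hand":-1},
    {"translation":[0,0,0],"roll":0,"hand":-1}
  ]
}}

```text
t: 10.12
ee_pos: [0.5164, -0.3321, 0.0702]
ee_rot: [0.001, 0.707, 0.708, 0.0]
force: [0.4, -0.0, -2.8]
opening: 0.456
```

```bash
python3 - <<'E'
from plan import *
chk();print(delta([.5135,-.333,.0432],np.pi/2), tool()[2].round(3).tolist())
cv2.imwrite("pics/side7.png",capture("side")[:,:,::-1])
b=cv2.imread("pics/side7.png")[145:215,290:370]
cv2.imwrite("pics/c7.png",cv2.resize(b,None,fx=8,fy=8,interpolation=cv2.INTER_CUBIC))
E
```

```text
10.12 [ 0.5164 -0.3321  0.0702] yaw 90.1 F [ 0.4 -0.  -2.8] op 0.456 stand [-0.0149 -0.5143]
([-0.0046, -0.0146, 0.1352], 0.0009) [[-0.001, 1.0, 0.002], [1.0, 0.001, -0.001], [-0.001, 0.002, -1.0]]
```

View pics/c7.png

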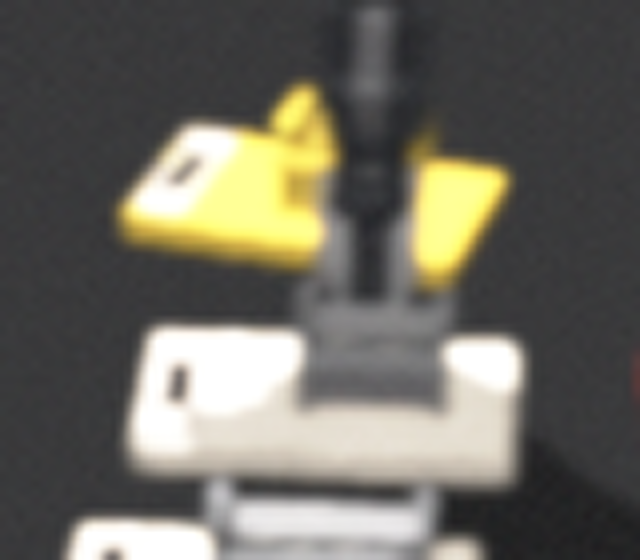

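{"op": "play_rows", "data": {
  "steps": [
    {"translation":[-0.005,-0.014,0],"roll":0,"hand":-1},
    {"translation":[-0.005,-0.014,0.03],"roll":0,"hand":-1},
    {"translation":[-0.005,-0.014,0.06],"roll":0,"hand":-1},
    {"translation":[-0.005,-0.014,0.06],"roll":0,"hand":-1},
    {"translation":[-0.005,-0.014,0.06],"roll":0,"hand":-1}
  ]
}}

```text
t: 10.58
ee_pos: [0.5124, -0.3324, 0.0561]
ee_rot: [-0.001, 0.707, 0.707, -0.0]
force: [1.2, -1.6, -3.0]
opening: 0.463
```

```bash
python3 - <<'E'
from plan import *
chk();print(delta([.5135,-.333,.0432],np.pi/2))
cv2.imwrite("pics/side8.png",capture("side")[:,:,::-1])
b=cv2.imread("pics/side8.png")[155:205,310:360]
cv2.imwrite("pics/c8.png",cv2.resize(b,None,fx=11,fy=11,interpolation=cv2.INTER_CUBIC))
E
```

```text
10.58 [ 0.5124 -0.3324  0.0561] yaw 90.1 F [ 1.2 -1.6 -3. ] op 0.463 stand [-0.0187 -0.5156]
([-0.0028, 0.0058, 0.0643], 0.0006)
```

View pics/c8.png

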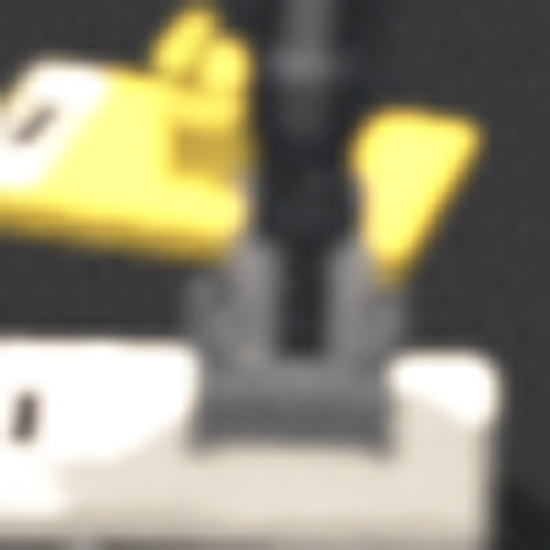

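The weight is lined up between the stops: weight centre about 302, block centre about 292–297 in the zoom. I'll lower it slowly and watch the force.

{"op": "play_rows", "data": {
  "steps": [
    {"translation":[-0.002,0.003,0.01],"roll":0,"hand":-1},
    {"translation":[-0.002,0.003,0.02],"roll":0,"hand":-1},
    {"translation":[-0.002,0.003,0.03],"roll":0,"hand":-1},
    {"translation":[-0.002,0.003,0.04],"roll":0,"hand":-1},
    {"translation":[-0.002,0.003,0.045],"roll":0,"hand":-1}
  ]
}}

```text
t: 11.05
ee_pos: [0.5133, -0.3331, 0.0475]
ee_rot: [-0.0, 0.707, 0.707, -0.0]
force: [-0.2, -0.2, -3.2]
opening: 0.456
```

{"op": "play_rows", "data": {
  "steps": [
    {"translation":[0,0,0.005],"roll":0,"hand":-1},
    {"translation":[0,0,0.01],"roll":0,"hand":-1},
    {"translation":[0,0,0.01],"roll":0,"hand":-1}
  ]
}}

```text
t: 11.3
ee_pos: [0.5134, -0.3333, 0.0458]
ee_rot: [0.0, 0.707, 0.707, -0.0]
force: [-0.1, -0.4, -2.6]
opening: 0.457
```

```bash
python3 - <<'E'
from plan import *
chk();print(delta([.5135,-.333,.0432],np.pi/2))
E
```

```text
11.3 [ 0.5134 -0.3333  0.0458] yaw 90.0 F [-0.1 -0.4 -2.6] op 0.457 stand [-0.0174 -0.5162]
([0.0017, 0.0004, 0.0132], 0.0005)
```

{"op": "play_rows", "data": {
  "steps": [
    {"translation":[0,0,0.003],"roll":0,"hand":-1},
    {"translation":[0,0,0.006],"roll":0,"hand":-1},
    {"translation":[0,0,0.008],"roll":0,"hand":-1},
    {"translation":[0,0,0.008],"roll":0,"hand":-1}
  ]
}}

```text
t: 11.63
ee_pos: [0.5137, -0.3338, 0.0448]
ee_rot: [0.001, 0.707, 0.707, -0.0]
force: [0.1, -1.7, 1.1]
opening: 0.457
```

{"op": "play_rows", "data": {
  "steps": [
    {"translation":[0,0,0.003],"roll":0,"hand":-1},
    {"translation":[0,0,0.005],"roll":0,"hand":-1},
    {"translation":[0,0,0.005],"roll":0,"hand":-1}
  ]
}}

```text
t: 11.88
ee_pos: [0.5135, -0.3338, 0.0435]
ee_rot: [0.001, 0.707, 0.707, -0.0]
force: [1.0, -3.5, -0.2]
opening: 0.461
```

The V is pushing the weight towards −y, so I'll ease about 1 mm that way.

{"op": "play_rows", "data": {
  "steps": [
    {"translation":[-0.004,0,0],"roll":0,"hand":-1},
    {"translation":[-0.007,0,0],"roll":0,"hand":-1},
    {"translation":[-0.007,0,0.002],"roll":0,"hand":-1},
    {"translation":[-0.007,0,0.002],"roll":0,"hand":-1}
  ]
}}

```text
t: 12.22
ee_pos: [0.5134, -0.3343, 0.0429]
ee_rot: [-0.0, 0.707, 0.707, 0.0]
force: [-0.7, -0.1, 0.5]
opening: 0.457
```

```bash
python3 - <<'E'
from plan import *
chk();print(tool()[3]["wrist_torque"])
E
```

```text
12.22 [ 0.5134 -0.3343  0.0429] yaw 90.1 F [-0.7 -0.1  0.5] op 0.457 stand [-0.0172 -0.5171]
[-0.10144505  0.11642423 -0.03308713]
```

{"op": "play_rows", "data": {
  "steps": [
    {"translation":[-0.001,0,0.002],"roll":0,"hand":-1},
    {"translation":[-0.001,0,0.004],"roll":0,"hand":-1},
    {"translation":[-0.001,0,0.004],"roll":0,"hand":-1}
  ]
}}

```text
t: 12.47
ee_pos: [0.5135, -0.3345, 0.0426]
ee_rot: [-0.0, 0.707, 0.707, 0.0]
force: [-2.3, 2.1, 6.5]
opening: 0.458
```

{"op": "play_rows", "data": {
  "steps": [
    {"translation":[0,0,0],"roll":0,"hand":0.3},
    {"translation":[0,0,0],"roll":0,"hand":0.6},
    {"translation":[0,0,0],"roll":0,"hand":0.8},
    {"translation":[0,0,0],"roll":0,"hand":0.9},
    {"translation":[0,0,0],"roll":0,"hand":0.9}
  ]
}}

```text
t: 12.88
ee_pos: [0.5135, -0.3347, 0.042]
ee_rot: [-0.0, 0.707, 0.707, -0.0]
force: [-0.8, 0.4, -0.1]
opening: 0.948
```

{"op": "play_rows", "data": {
  "steps": [
    {"translation":[0,0,0],"roll":0,"hand":0.9},
    {"translation":[0,0,-0.05],"roll":0,"hand":0.9},
    {"translation":[0,0,-0.12],"roll":0,"hand":0.9},
    {"translation":[0,0,-0.25],"roll":0,"hand":0.9},
    {"translation":[0,0,-0.4],"roll":0,"hand":0.9}
  ]
}}

```text
t: 13.3
ee_pos: [0.5125, -0.3343, 0.1222]
ee_rot: [-0.001, 0.707, 0.707, -0.001]
force: [0.9, 0.3, 0.1]
opening: 0.948
```

{"op": "play_rows", "data": {
  "steps": [
    {"translation":[0,0,-0.2],"roll":0,"hand":0.9},
    {"translation":[0,0,-0.4],"roll":0,"hand":0.9},
    {"translation":[0,0,-0.5],"roll":0,"hand":0.9},
    {"translation":[0,0,-0.5],"roll":0,"hand":0.9}
  ]
}}

```text
t: 13.63
ee_pos: [0.5151, -0.3368, 0.2293]
ee_rot: [0.005, 0.707, 0.707, 0.001]
force: [0.0, -0.4, 0.6]
opening: 0.948
```

```bash
python3 - <<'E'
from plan import *
chk()
for n in("top","side"): cv2.imwrite(f"pics/{n}9.png",capture(n)[:,:,::-1])
b=cv2.imread("pics/side9.png")[165:205,310:360]
a=cv2.imread("pics/side9.png")
cv2.imwrite("pics/c9.png",cv2.resize(b,None,fx=12,fy=12,interpolation=cv2.INTER_CUBIC))
E
```

```text
13.63 [ 0.5151 -0.3368  0.2293] yaw 90.0 F [ 0.  -0.4  0.6] op 0.948 stand [-0.0149 -0.5192]
```

View pics/c9.png

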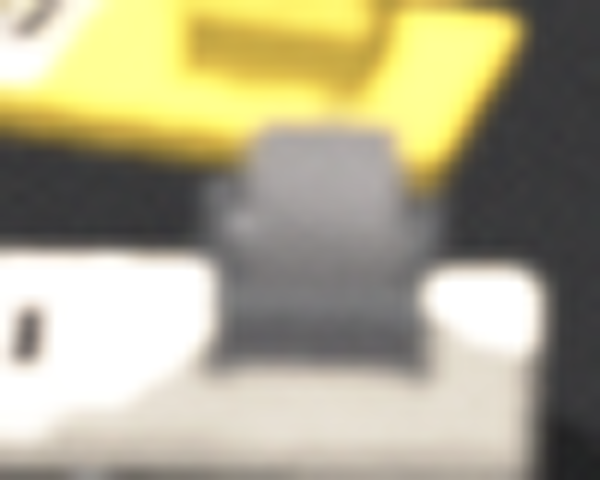

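View pics/side9.png

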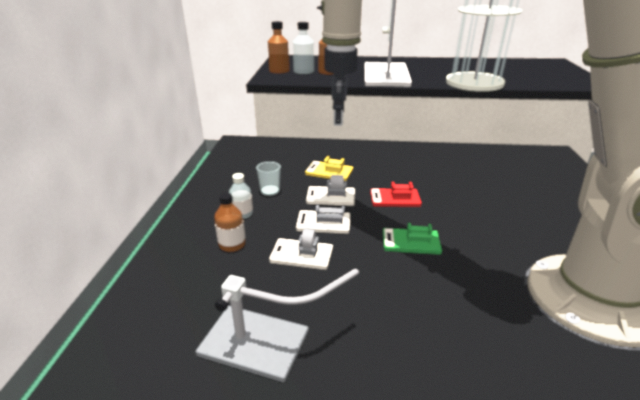

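```bash
python3 - <<'E'
from plan import *
k=lambda X:((proj("side",[X])[0]-[309.5,164.5])*12).round(0)
# silhouette top of cylinder: point at angle perpendicular to view ray
o=ray("side",[(0,0)])[0]
for z in(.05,.053,.056):
    best=min((k([.5135,-.334+.02*np.cos(a),z+.02*np.sin(a)]) for a in np.linspace(0,np.pi,90)),key=lambda q:q[1]); print(z,best)
print("stops top",k([.534,-.334,.046]),k([.493,-.334,.046]),"foot corner top",k([.466,-.3715,.012]),k([.466,-.2965,.012]),"weight ends",k([.5305,-.334,.07]),k([.4965,-.334,.07]))
E
```

```text
0.05 [335. 112.]
0.053 [335. 100.]
0.056 [336.  87.]
stops top [239. 214.] [423. 222.] foot corner top [541. 278.] [536. 446.] weight ends [256. 119.] [411. 125.]
```

```bash
python3 - <<'E'
from workcell import *
print(close_job(), state()["t"])
E
```

```text
the job is handed in; nothing more can be done
the job is handed in; nothing more can be done
```

I slid the weight along the inner leg, round the bend and off the free end. It is now in its own saddle, the white block with the 34 mm bar, released, and the job is handed in. The last logged time before handing in was 13.6 s. `close_job()` gave no verdict.

- **On the rod:** I held the weight with 40 N and lifted it about 4 mm so the bore hung clear of the rod. At the end of each move round the bend and along the outer leg, the horizontal force was under 1 N and the vertical force was about its weight. I saw no peaks, but I only read forces at those points.
- **Seating:** The first touch was on one flank of the V, at about 3.5 N sideways. I shifted it about 1 mm towards −y and it seated on both flanks with about 6.5 N upward on the tool. The tool stood at z 0.0426 m, against 0.0432 m predicted for fully home.
- **Last picture:** The weight is centred between the end stops in the side view (centre about 324 px, stops about 323 px in the zoom). Its top edge agrees with a seated height of 50 mm. The gripper was clear, about 0.23 m above the bench. By eye, the short weight, bottles and beaker had not moved; I didn't measure them.
- **Disagreement:** The side camera read about 1.5–2 mm off the top camera and the arm, within the stated calibration. I relied on the top view, the arm's own readings and the contact forces.

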